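# Set the test lamp on its kickstand and hold it upright

### The job

The tilting test lamp has dropped forward onto its rests. While it still leans there, push its kickstand down over centre until it snaps fully open; then bring the lamp upright by its top bar, until the kickstand's foot stands on the rubber pad, and finish while still holding the bar, pressing it back against the kickstand, because the lamp is front-heavy and would tip forward again if let go. Do not disturb the two tape rolls and the blue driver block lying beside it.

Things in the scene. Friction and masses are not known exactly. Their poses are not given: they have to be found in the camera images.
- stand_base: Grey base plate fixed to the bench, 225 (its x, -97 to +128) x 130 (y) x 10 mm. Origin on the bench right under the hub. -x is the front, to which the lamp's white face looks and tips; +x the back; z up; it is turned up to 0.45 rad. Two front posts with rubber tops (83 mm high) carry the tipped lamp; a black rubber pad (top 13 mm above the bench) lies at x 62 to 114, y 12 to 48 mm.
- hub (a point): Centre of the hub, the axle (along the base's y) on which the whole lamp tips forward and back; 30 mm above the bench, fixed to the base.
- lamp (a joint): Tilt of the lamp about the hub, rad: 0 upright, negative leans forward (to the base's -x), positive back. Starts on its rests, about -0.42; goes back to +0.30 with the kickstand folded, to about 0 (foot on pad) with it open. About 0.8 kg in all, front-heavy, swings freely: let go upright, it falls forward. Black head 120 wide x 82 mm tall before the mast, its face 55 mm before the mast's axis.
- bar_mid (a point): Middle of the top bar, the lamp's handle: a round black rubber bar 16 mm thick, 110 mm long, with red end rings, along the base's y, on the mast's top 200 mm above the hub. It moves with the lamp. The mast (16 mm front to back x 24 mm wide) carries it at its middle from below; nothing is above it.
- top_bar: The same top bar as a body; origin at its middle, y along the bar, z away from the hub.
- kickstand (a joint): Angle of the kickstand on the lamp, rad: 0 folded (from the pivot the leg points to the lamp's back and 30 degrees up from the lamp's own level); it grows as the leg swings down to the stop at 1.57 (back and 60 degrees down). A spring holds it folded and throws it fully open once past centre, about 0.87 (its weight helps: perhaps a little sooner). About 2 N on the red pad will do.
- kick_pivot (a point): Pivot of the kickstand on the lamp, axis along the base's y, 120 mm above the hub and 30 mm to the lamp's left (+y) of the mast's middle. It moves with the lamp.
- push_pad (a point): Centre of the upper face of the red push pad on the kickstand, 103 mm from the pivot; the pad is 34 mm long, 28 mm wide and 10 mm thick, the steel leg 10 x 10 mm. It swings back and down round the pivot.
- foot: Round black rubber foot, 14 mm, on the kickstand's end, 153 mm from the pivot; origin at its centre. It stands on the pad when the kickstand is open and the lamp upright.
- yellow_tape: Yellow roll of tape, 62 mm across and 18 mm high, a bystander.
- blue_tape: Blue roll of tape, 62 mm across and 18 mm high, a bystander.
- driver_spare: Blue finned LED driver block, 55 x 56 x 20 mm, a bystander.

How it is judged:
By the outcome, as a careful person would: the job done as asked, in the order asked, and still so for the second after the job is handed in, while the arm keeps its last pose, push and grip.
It also fails if it takes over 48 s, if anything falls off the work surface, if the arm or the gripper's body presses on something with over 40 N, if the wrist force passes 120 N, or if a joint passes its speed limit or range.

### The arm

A 7-joint arm with a two-finger parallel gripper is mounted at the origin on a cart in front of the work surface, level with it; the furniture and walls round the work are solid. World frame = base frame: x ahead of the robot, y to its left, z up, the work surface at z = 0. Lengths are in m, angles in rad, forces in N, time in s.
With the tool pointing down it reaches from about 0.425 to 1.025 m from the base axis. Payload 9.4 kg.
Tool frame: the origin (TCP) lies at the very end of the fingers, on their centre line; the grasp point (between the pads) lies 19 mm behind it; z points along the fingers, y is the line along which they close (so a half turn about z gives the same grasp; the last joint's range is limited). The gripper opens to 93 mm and grips with 3 to 60 N. Pads are 15 mm wide; open, the fingers measure 128 mm over their backs; the gripper's body (75 mm by 188 mm) begins 65 mm behind the grasp point.
Start: joints at [1.092, 0.599, -0.003, 1.599, 0.002, 0.943, -0.08], TCP at [0.284, -0.667, 0.219] pointing down, gripper open.
Joint ranges: [-2.57, 2.57], [-0.35, 1.97], [-1.29, 1.29], [0.11, 2.56], [-1.05, 4.19], [0.11, 1.86], [-2.63, 2.63]. Speed limits (rad/s): [2.22, 2.22, 3.01, 3.01, 3.14, 3.14, 3.14].

### API

Orientations are given as a unit quaternion [x, y, z, w].
In Python, from plant import ctrl gives the robot as it stands.
- The arm moves only by the tool jog_arm, never from a script. Its argument "plan" is a list of rows, each a list of 3 entries, a list of its own where there are three numbers: the turn, a rotation vector about the tool's x, y, z in units of 0.12 rad (1.0 is 0.12 rad), then the shift along the tool's x, y, z in units of 2 cm (1.0 is 2 cm), then the opening, from 0 (shut) to 1 (fully open). A call has 1 to 10 rows; each row shifts and turns the commanded pose from where the row before left it, along the tool's axes as they then stand; what a row does not reach is not made up. A row lasts 1/12 s, in which the tool goes at most 41.7 mm and 7.16 degrees, less where a joint would pass 70% of its speed; a pose out of reach is approached as far as the arm can. A call with a number of a shift or a turn outside -1 to 1 is refused whole. A call with a gripper value outside its range is refused whole. The fingers move at their own pace and stop on an object; "newtons" is the grip in N (left out, the last holds). Time passes only in rows, so rows that do not move let the fingers close. It gives the time, the measured TCP pose, the force, the opening and the grip force at its end, in the units of the state.
- ctrl.observe(): the state, without advancing time (a new reading comes with each control period).
- ctrl.camera(name): name is "scene" or "top"; returns a dict with "color" (480x640x3 uint8, red, green, blue), "fx", "fy", "cx", "cy" (pixels), "extrinsics" (4x4, takes a point from camera to world coordinates). Camera axes: x right, y down, z forward; pixel columns grow to the right and rows downward; lengths in m; the calibration is good to about 2 mm. A picture is of the moment at which its call begins. There is no depth.
- ctrl.hand_in(): hands the job in; it is judged then, once.
Trained networks look in a picture, given as the dict that the camera call returned (one of the last four; its "shot" number tells which), for a name from the list of things; names that differ only in an ending like _2 or _b are one class to them, and where a whole thing is asked for, a point or a joint stands for the part that bears it (a point fixed in the world has none). Each returns a list of dicts, best first, with "p" (0 to 1); they miss things now and then, are a little off and sometimes report something else, mostly with a low value. They report only what shows in the picture. A call takes as long as a camera call.
- ctrl.find_in(picture, query): "box" ([left, top, width, height] in pixels, round what is visible of it).
- ctrl.outline_of(picture, query): "pixels" (480x640 bool, what is visible of it) and "box" ([left, top, width, height] in pixels, round what is visible of it).
- ctrl.tip_of(picture, query): "centre" ([row, column] in pixels: a listed point, or the origin of a listed thing).
The state is a dict: "clock": time; "joints": joint angles; "dq": joint speeds; "tau": joint torques, N m; "position": TCP position; "orientation": TCP orientation; "ft_force": force on the tool from outside, world axes, zero at the start; "wrist_torque": the same for the moment, N m; "finger_gap": opening from 0.0 (shut) to 1.0 (fully open); "grip_force": force on a finger pad.
Only numpy, scipy, OpenCV 4.12 (cv2) and the standard library are available. Lean on these libraries where they do the work, as an engineer would, in place of code of your own. Each camera call takes 0.05 s, during which the arm holds its last target. There are 200 camera calls.

## Working session

There is one attempt and no reset: what is moved stays moved. The work goes in short steps, Python scripts to look and compute and a tool call to move; the robot and the scene stay as the last step left them, time stands still between calls to the robot, and variables do not carry over. Pictures are saved under pics/ and viewed, at most 10 in all, crops included, and the job is handed in when it is done.

Besides the shell and the picture viewer there is one more tool, called after "Request:" as name([rows], argument=value, ...), one row to a line, values as JSON. jog_arm: Moves the arm, as the interface text tells. Shifts and turns lie within -1 to 1; 1 stands for 2 cm of shift or 0.12 rad of turn. Its arguments: {"type":"object","properties":{"plan":{"type":"array","items":{"type":"array"}},"newtons":{"type":"number"}},"required":["plan"]}

```bash
ls; mkdir -p pics
cat > h.py <<'E'
import numpy as np, cv2
from plant import ctrl
def tri(pics, pts):
    A=[];b=[]
    for p,(r,c) in zip(pics,pts):
        E=np.array(p["extrinsics"]); d=E[:3,:3]@np.array([(c-p["cx"])/p["fx"],(r-p["cy"])/p["fy"],1]); d/=np.linalg.norm(d)
        P=np.eye(3)-np.outer(d,d); A.append(P); b.append(P@E[:3,3])
    X=np.linalg.lstsq(np.vstack(A),np.hstack(b),rcond=None)[0]
    res=[np.linalg.norm(a@X-bb) for a,bb in zip(A,b)]
    return X,max(res)
def onz(p,rc,z):
    E=np.array(p["extrinsics"]); d=E[:3,:3]@np.array([(rc[1]-p["cx"])/p["fx"],(rc[0]-p["cy"])/p["fy"],1]); o=E[:3,3]
    return o+d*(z-o[2])/d[2]
def save(p,n): cv2.imwrite(f"pics/{n}.png",cv2.cvtColor(p["color"],cv2.COLOR_RGB2BGR))
E
python3 - <<'E'
from h import *
np.set_printoptions(precision=4,suppress=True)
S=ctrl.camera("scene");T=ctrl.camera("top")
save(S,"s0");save(T,"t0")
for n in ["stand_base","hub","bar_mid","top_bar","kick_pivot","push_pad","foot","yellow_tape","blue_tape","driver_spare"]:
    a=ctrl.tip_of(S,n);b=ctrl.tip_of(T,n)
    print(n,[(np.round(x["centre"],1),round(x["p"],2)) for x in a[:2]],[(np.round(x["centre"],1),round(x["p"],2)) for x in b[:2]],end=" ")
    if a and b: print(*tri([S,T],[a[0]["centre"],b[0]["centre"]]))
    else: print()
print(ctrl.observe())
for p in (S,T): print(np.array(p["extrinsics"])[:3])
E
```

```text
pics
stand_base [(array([255.4, 360.5]), 0.59), (array([246.5, 368. ]), 0.31)] [(array([242.8, 374.8]), 0.73)] [0.5466 0.1418 0.0018] 0.002221552704693471
hub [(array([246.3, 363. ]), 0.95)] [(array([240. , 381.2]), 0.75), (array([266.3, 398.9]), 0.22)] [0.5503 0.129  0.0139] 0.0020654105242179925
bar_mid [(array([169.1, 415.9]), 0.86)] [(array([267. , 394.8]), 0.69)] [0.4643 0.129  0.2163] 0.0013033019339987136
top_bar [(array([173.7, 413.8]), 0.83)] [(array([267.8, 397.9]), 0.95)] [0.4669 0.1228 0.2031] 0.0015448461138184372
kick_pivot [(array([209.7, 387.2]), 0.63)] [(array([257.6, 374.6]), 0.73)] [0.4935 0.1568 0.1394] 0.00038292083015424106
push_pad [(array([246.3, 367.4]), 0.73), (array([155.6, 359.8]), 0.72)] [(array([219.2, 373. ]), 0.64)] [0.5698 0.1339 0.0163] 0.025910846086928074
foot [(array([130.2, 343.1]), 0.49)] [(array([197.1, 374.3]), 0.43), (array([236.5, 377.2]), 0.41)] [0.5832 0.1655 0.2636] 0.0009973436075727592
yellow_tape [(array([365.2, 266.3]), 0.73)] [(array([257.5, 233.2]), 0.68)] [ 0.5202  0.4479 -0.001 ] 0.0002987615530578426
blue_tape [(array([346.2, 234
[... 279 characters left out ...]
23,  0.5993, -0.0025,  1.5994,  0.0018,  0.9429, -0.0798]), 'dq': array([-0.0008, -0.0002, -0.0009,  0.0017, -0.0014,  0.0003,  0.0001]), 'tau': array([  0.0019, -76.4828,   1.4971, -25.27  ,  -0.0525,   0.0106,
         0.    ]), 'position': array([ 0.2835, -0.6672,  0.2186]), 'orientation': array([ 0.9799,  0.1996, -0.    , -0.    ]), 'ft_force': array([0.6015, 0.3363, 0.2092]), 'wrist_torque': array([ 0.0256,  0.0144, -0.0167]), 'grip_force': 0.0, 'finger_gap': 1.0013225006597803}
[[-0.8005 -0.372   0.4699  0.1067]
 [-0.5993  0.4929 -0.6307  0.8675]
 [ 0.003  -0.7865 -0.6175  0.7056]]
[[-0.0233 -0.9844  0.1744  0.3364]
 [-0.9997  0.0244  0.0044  0.2794]
 [-0.0086 -0.1743 -0.9847  1.3082]]
```

View pics.

View pics/s0.png

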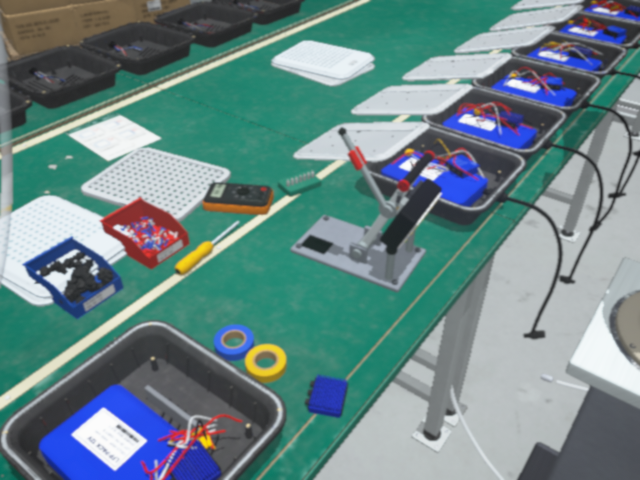

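View pics/t0.png

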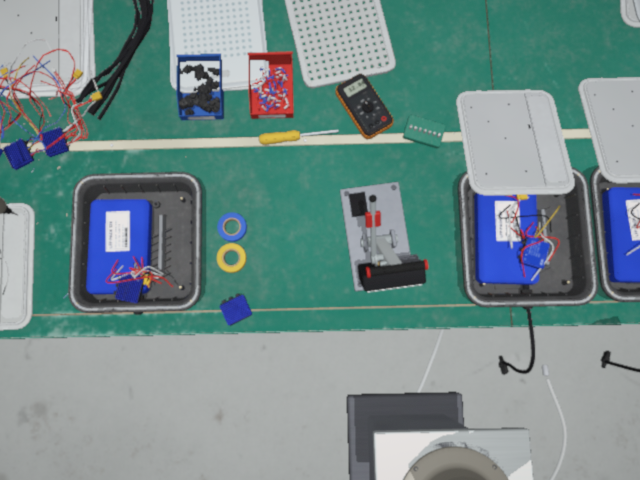

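```bash
cat >> h.py <<'E'
def model(x,y,yaw,th,k):
    c,s=np.cos(yaw),np.sin(yaw); R=np.array([[c,-s,0],[s,c,0],[0,0,1]]); o=np.array([x,y,0])
    hub=np.array([0,0,.03]); u=np.array([np.sin(th),0,np.cos(th)]); b=np.array([np.cos(th),0,-np.sin(th)])
    a=np.pi/6-k; d=np.cos(a)*b+np.sin(a)*u; n=-np.sin(a)*b+np.cos(a)*u; Y=np.array([0,1,0])
    pv=hub+.12*u+.03*Y
    P=dict(hub=hub,bar_mid=hub+.2*u,kick_pivot=pv,push_pad=pv+.103*d+.010*n,foot=pv+.153*d,barL=hub+.2*u+.055*Y,barR=hub+.2*u-.055*Y)
    for i,(px,py) in enumerate([(-.097,-.065),(-.097,.065),(.128,.065),(.128,-.065)]): P[f"c{i}"]=np.array([px,py,.01])
    for i,(px,py) in enumerate([(.062,.012),(.062,.048),(.114,.048),(.114,.012)]): P[f"p{i}"]=np.array([px,py,.013])
    return {n_:R@v+o for n_,v in P.items()},R
def proj(p,X):
    E=np.array(p["extrinsics"]); v=E[:3,:3].T@(X-E[:3,3]); return np.array([p["fy"]*v[1]/v[2]+p["cy"],p["fx"]*v[0]/v[2]+p["cx"]])
def overlay(p,P,box,n,f=5):
    x0,y0,w,h=box; im=cv2.resize(cv2.cvtColor(p["color"],cv2.COLOR_RGB2BGR)[y0:y0+h,x0:x0+w],None,fx=f,fy=f,interpolation=cv2.INTER_CUBIC)
    for k,v in P.items():
        r,c=proj(p,v); q=(int((c-x0+.5)*f),int((r-y0+.5)*f)); cv2.circle(im,q,3,(0,255,255),1); cv2.putText(im,k,q,0,.35,(255,0,255),1)
    return im
E
python3 - <<'E'
from h import *
from scipy.optimize import least_squares
np.set_printoptions(precision=4,suppress=True)
S=ctrl.camera("scene");T=ctrl.camera("top")
det=[]
for n in ["hub","bar_mid","kick_pivot","push_pad","foot"]:
    for p in (S,T):
        det+=[(n,p,d["centre"]) for d in ctrl.tip_of(p,n)[:1]]
det=[d for d in det if not(d[0]=="push_pad" and d[1] is S and d[2][0]>200)]
import numpy as np
det+= [("c2",T,(189.5,342)),("c3",T,(183,397.5))]
def f(v): P,_=model(*v,0); return np.concatenate([proj(p,P[n])-np.array(c) for n,p,c in det])
r=least_squares(f,[.55,.13,.08,-.42],loss="soft_l1",f_scale=2)
print(r.x); 
for (n,p,c),e in zip(det,f(r.x).reshape(-1,2)): print(n,"S" if p is S else "T",np.round(e,1))
P,R=model(*r.x,0)
for k,v in P.items(): print(k,v)
a=overlay(S,P,(285,115,155,180),"a",3.3); b=overlay(T,P,(335,175,100,120),"b",3.3)
a=overlay(S,P,(285,120,155,175),"a",3.4); b=overlay(T,P,(335,175,100,125),"b",595/125)
h=min(a.shape[0],b.shape[0]); o=np.hstack([a[:h],b[:h]])
o=cv2.resize(o,None,fx=min(1,800/o.shape[1]),fy=min(1,800/o.shape[1])); cv2.imwrite("pics/ov1.png",o); print(o.shape,ctrl.observe()["clock"])
E
```

```text
[ 0.5439  0.1326  0.1018 -0.4087]
hub S [-4.3 -0.5]
hub T [4.1 1.3]
bar_mid S [ 1. -1.]
bar_mid T [ 0.2 -0.3]
kick_pivot S [ 0.7 -0.1]
kick_pivot T [2.8 1.4]
push_pad T [0.  2.3]
foot S [ 3.  -1.6]
foot T [ 0.2 -2.4]
c2 T [-0.7 -0.9]
c3 T [-1.5  2.4]
hub [0.5439 0.1326 0.03  ]
bar_mid [0.4648 0.1245 0.2135]
kick_pivot [0.4934 0.1576 0.1401]
push_pad [0.5465 0.163  0.2288]
foot [0.5841 0.1669 0.263 ]
barL [0.4592 0.1792 0.2135]
barR [0.4704 0.0698 0.2135]
c0 [0.454  0.0581 0.01  ]
c1 [0.4408 0.1874 0.01  ]
c2 [0.6646 0.2103 0.01  ]
c3 [0.6778 0.081  0.01  ]
p0 [0.6044 0.1508 0.013 ]
p1 [0.6007 0.1867 0.013 ]
p2 [0.6524 0.1919 0.013 ]
p3 [0.6561 0.1561 0.013 ]
(475, 800, 3) 1.7
```

View pics/ov1.png

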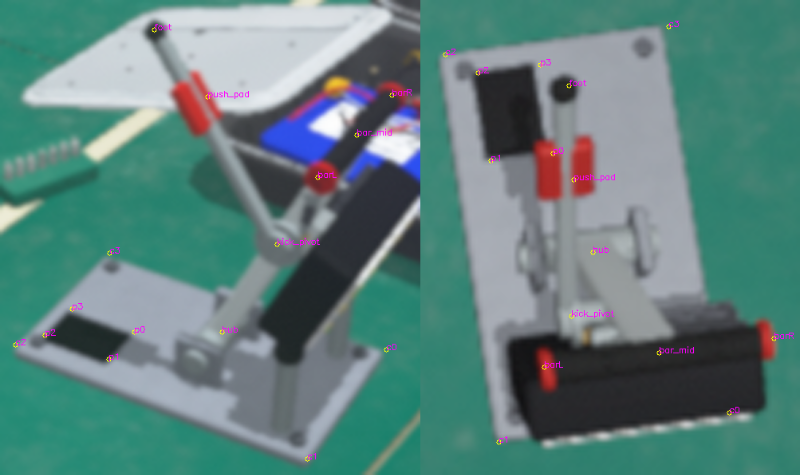

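The scene view shows the lamp leaning toward the robot. Its red pad is at about (362,158) and its foot at (343,131). In the overlay, the fitted model matches the base corners and the bar rings to 1–2 px.

Request:
jog_arm([
  [[0, 0, 0.833], [0, 0, -1], 0],
  [[0, 0, 0.833], [0, 0, -1], 0],
  [[0, 0, 0.834], [0, 0, -1], 0],
  [[0, 0, 0], [0.41, -1, -1], 0],
  [[0, 0, 0], [0.41, -1, 0], 0],
  [[0, 0, 0], [0.41, -1, 0], 0],
  [[0, 0, 0], [0.41, -1, 0], 0],
  [[0, 0, 0], [0.41, -1, 0], 0],
  [[0, 0, 0], [0.41, -1, 0], 0],
  [[0, 0, 0], [0.41, -1, 0], 0],
])

```text
clock: 2.53
position: [0.3266, -0.5211, 0.2988]
orientation: [0.999, 0.051, 0.0, 0.0]
ft_force: [-0.3, 0.9, -0.5]
finger_gap: 0.335
grip_force: 0.0
```

Request:
jog_arm([
  [[0, 0, 0], [0.41, -1, 0], 0],
  [[0, 0, 0], [0.41, -1, 0], 0],
  [[0, 0, 0], [0.41, -1, 0], 0],
  [[0, 0, 0], [0.41, -1, 0], 0],
  [[0, 0, 0], [0.41, -1, 0], 0],
  [[0, 0, 0], [0.41, -1, 0], 0],
  [[0, 0, 0], [0.41, -1, 0], 0],
  [[0, 0, 0], [0.41, -1, 0], 0],
  [[0, 0, 0], [0.41, -1, 0], 0],
  [[0, 0, 0], [0.41, -1, 0], 0],
])

```text
clock: 3.37
position: [0.3879, -0.3138, 0.2988]
orientation: [0.999, 0.051, 0.0, 0.0]
ft_force: [0.6, 0.0, 0.6]
finger_gap: 0.005
grip_force: 0.0
```

Request:
jog_arm([
  [[0, 0, 0], [0.41, -1, 0], 0],
  [[0, 0, 0], [0.41, -1, 0], 0],
  [[0, 0, 0], [0.41, -1, 0], 0],
  [[0, 0, 0], [0.41, -1, 0], 0],
  [[0, 0, 0], [0.41, -1, 0], 0],
  [[0, 0, 0], [0.41, -1, 0], 0],
  [[0, 0, 0], [0.41, -1, 0], 0],
  [[0, 0, 0], [0.41, -1, 0], 0],
  [[0, 0, 0], [0.41, -1, 0], 0],
  [[0, 0, 0], [0.41, -1, 0], 0],
])

```text
clock: 4.2
position: [0.4491, -0.1065, 0.2989]
orientation: [0.999, 0.051, 0.0, 0.0]
ft_force: [-0.1, -0.1, 0.8]
finger_gap: 0.006
grip_force: 0.0
```

Request:
jog_arm([
  [[0, 0, 0], [0.42, -1, 0], 0],
  [[0, 0, 0], [0.42, -1, 0], 0],
  [[0, 0, 0], [0.42, -1, 0], 0],
  [[0, 0, 0], [0.42, -1, 0], 0],
  [[0, 0, 0], [0.42, -1, 0], 0],
  [[0, 0, 0], [0.42, -1, 0], 0],
  [[0, 0, 0], [0.42, -1, 0], 0],
  [[0, 0, 0], [0.42, -1, 0], 0],
  [[0, 0, 0], [0.42, -1, 0], 0],
  [[0, 0, 0], [0.42, -1, 0], 0],
])

```text
clock: 5.03
position: [0.5123, 0.101, 0.2988]
orientation: [0.999, 0.051, 0.0, -0.0]
ft_force: [0.2, -0.5, 0.0]
finger_gap: 0.007
grip_force: 0.0
```

Request:
jog_arm([
  [[0, 0, 0], [0.42, -1, 0], 0],
  [[0, 0, 0], [0.42, -1, 0], 0],
  [[0, 0, 0], [0.42, -1, 0], 0],
  [[0, 0, 0], [0, 0, 0.8], 0],
  [[0, 0, 0], [0, 0, 0.8], 0],
])

```text
clock: 5.45
position: [0.5317, 0.1641, 0.2669]
orientation: [0.999, 0.052, 0.001, -0.001]
ft_force: [-0.1, -0.9, -0.0]
finger_gap: 0.009
grip_force: 0.0
```

Run:
```python
from h import *
S=ctrl.camera("scene");T=ctrl.camera("top")
P,_=model(.5439,.1326,.1018,-.4087,0); o=ctrl.observe(); P={"push":P["push_pad"],"tcp":o["position"]}
print(o["clock"],o["position"],o["joints"],o["ft_force"])
a=overlay(S,P,(300,90,130,160),"a",3.5); b=overlay(T,P,(335,165,90,112),"b",5)
cv2.imwrite("pics/ov2.png",np.hstack([a[:560,:],b[:560,:345]]))
```

```text
5.55 [0.52991027 0.16200254 0.26469029] [-0.21710459  0.35341773 -0.24401638  1.92824581  0.10865373  0.87622828
 -1.98484553] [-0.14931444 -0.43630684  0.59689162]
```

View pics/ov2.png

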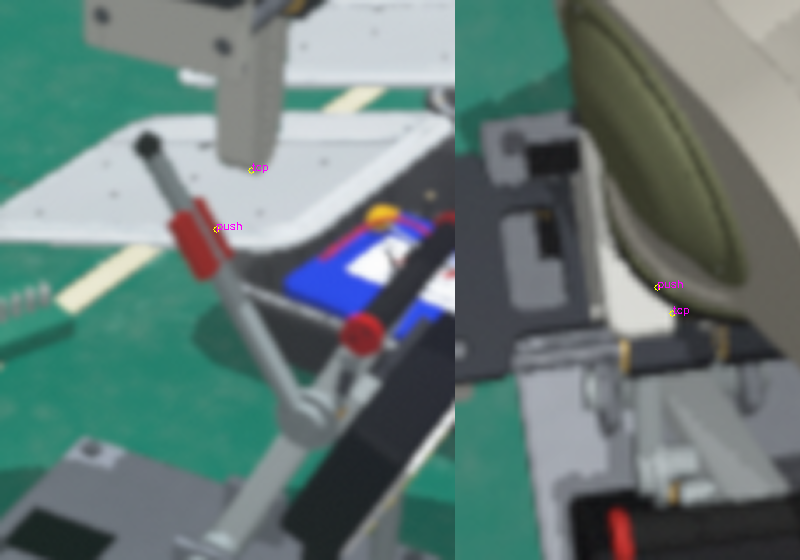

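Request:
jog_arm([
  [[0, 0, 0], [0.2, 0, 1], 0],
  [[0, 0, 0], [0.2, 0, 0.9], 0],
  [[0, 0, 0], [0.42, 0, 0.37], 0],
  [[0, 0, 0], [0.42, 0, 0.37], 0],
])

```text
clock: 5.88
position: [0.5563, 0.1645, 0.2139]
orientation: [0.999, 0.051, -0.0, 0.0]
ft_force: [-0.9, 0.6, 0.6]
finger_gap: 0.007
grip_force: 0.4
```

Request:
jog_arm([
  [[0, 0, 0], [0.42, 0, 0.37], 0],
  [[0, 0, 0], [0.25, 0, 0.43], 0],
  [[0, 0, 0], [0.25, 0, 0.43], 0],
])

```text
clock: 6.13
position: [0.5754, 0.1667, 0.1891]
orientation: [0.999, 0.051, 0.001, -0.0]
ft_force: [-0.4, -0.9, 0.7]
finger_gap: 0.005
grip_force: 0.2
```

Run:
```python
from h import *
S=ctrl.camera("scene"); o=ctrl.observe()
print(o["clock"],o["position"],o["ft_force"])
cv2.imwrite("pics/ov3.png",overlay(S,{"tcp":o["position"]},(300,100,150,150),"a",4))
```

```text
6.1833 [0.57529394 0.16647318 0.18728462] [ 0.8826035  -0.30160655 -1.24772083]
```

View pics/ov3.png

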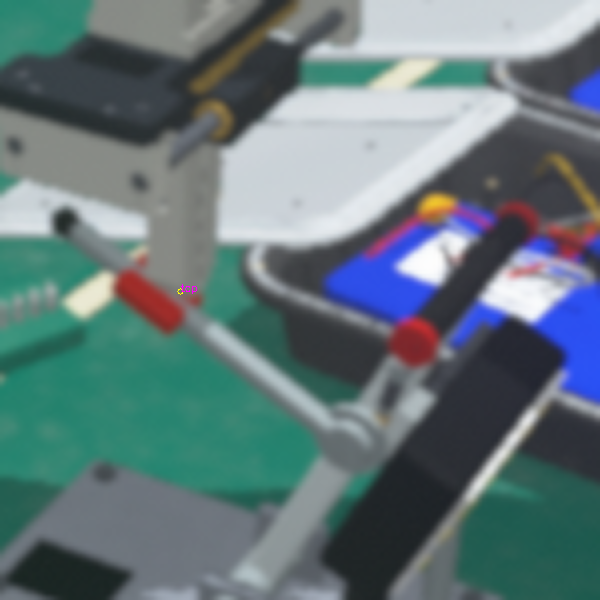

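The finger is on the pad, the leg is partly down and the lamp is still resting on its posts. I'll keep following the arc.

Request:
jog_arm([
  [[0, 0, 0], [0.25, 0, 0.45], 0],
  [[0, 0, 0], [0.12, 0, 0.48], 0],
  [[0, 0, 0], [0.12, 0, 0.48], 0],
  [[0, 0, 0], [0.1, 0, 0.48], 0],
  [[0, 0, 0], [0, 0, 0.5], 0],
  [[0, 0, 0], [0, 0, 0.5], 0],
])

```text
clock: 6.68
position: [0.5856, 0.1678, 0.1303]
orientation: [0.999, 0.051, -0.0, 0.0]
ft_force: [-0.3, -0.0, 0.0]
finger_gap: 0.004
grip_force: 0.0
```

Run:
```python
from h import *
S=ctrl.camera("scene"); o=ctrl.observe()
print(o["clock"],o["position"],o["ft_force"])
cv2.imwrite("pics/ov4.png",overlay(S,{"tcp":o["position"]},(300,100,150,150),"a",4))
```

```text
6.7333 [0.58463969 0.16743872 0.12844561] [-0.50458806 -0.86827951 -1.39744907]
```

View pics/ov4.png

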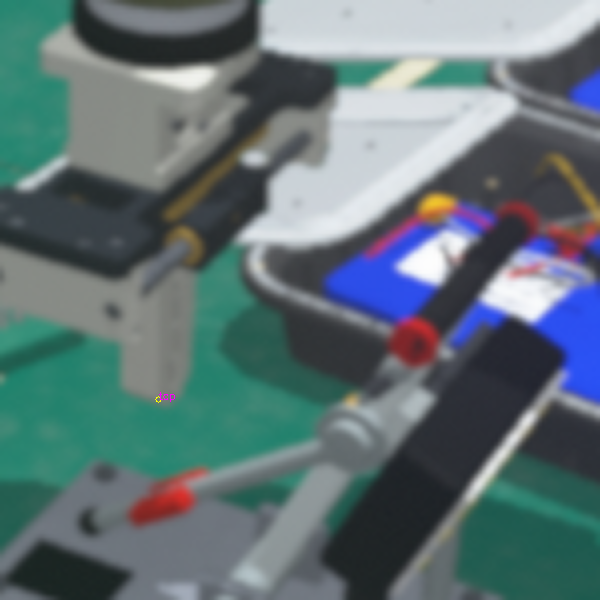

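The kickstand has snapped open: the leg now points down and back, foot at about (90,520) in the crop, and the lamp is still on its rests. Next I raise the hand and reorient it for the bar.

Request:
jog_arm([
  [[0, 0, 0], [0, 0, -1], 0],
  [[0, 0, 0], [0, 0, -1], 0],
  [[0, 0, 0], [0, 0, -1], 0],
  [[0, 0, -0.935], [0, 0, -1], 0],
  [[0, 0, -0.935], [0, 0, -1], 0],
  [[0, 0, -0.935], [0, 0, -1], 0],
  [[0, 0, -0.935], [0, 0, -1], 0],
  [[0, 0, -0.935], [0, 0, -1], 0.45],
  [[0, 0, -0.935], [0, 0, -0.6], 0.45],
  [[0, 0, -0.935], [0, 0, 0], 0.45],
])

```text
clock: 7.57
position: [0.5867, 0.1683, 0.3062]
orientation: [0.902, 0.432, 0.002, 0.0]
ft_force: [0.0, 0.9, 0.0]
finger_gap: 0.176
grip_force: 0.0
```

Request:
jog_arm([
  [[0, 0, -0.935], [0, 0, 0], 0.45],
  [[0, 0, -0.935], [0, 0, 0], 0.45],
  [[0, 0, -0.935], [0, 0, 0], 0.45],
  [[0, 0, -0.935], [0, 0, 0], 0.45],
  [[0, 0, -0.935], [0, 0, 0], 0.45],
  [[0, 0, -0.935], [0, 0, 0], 0.45],
  [[0, 0, -0.935], [0, 0, 0], 0.45],
  [[0, 0, 0], [-0.5, -1, 0], 0.45],
  [[0, 0, 0], [-0.5, -1, 0], 0.45],
  [[0, 0, 0], [-0.5, -1, 0], 0.45],
])

```text
clock: 8.4
position: [0.5282, 0.1314, 0.3028]
orientation: [0.67, 0.742, -0.0, -0.0]
ft_force: [0.1, -0.2, -0.2]
finger_gap: 0.448
grip_force: 0.0
```

```bash
cat > goal.py <<'E'
from h import *
from scipy.spatial.transform import Rotation as Ro
np.set_printoptions(precision=4,suppress=True)
def rel(xb,yb,zb,t,V=(.5439,.1326,.1018)):
    "shift (tool units) and turn (tool units) from the measured pose to base-frame TCP and tilt t"
    P,R=model(*V,-.4087,1.57); o=ctrl.observe()
    z=np.array([np.sin(t),0,-np.cos(t)]); x=np.array([0,1,0]); G=R@np.c_[x,np.cross(z,x),z]
    p=R@np.array([xb,yb,zb])+np.array([V[0],V[1],0]); C=Ro.from_quat(o["orientation"])
    print("clock",o["clock"],"pos",o["position"],"base",R.T@(o["position"]-np.array([V[0],V[1],0])),"F",R.T@o["ft_force"],"gap",o["finger_gap"],o["grip_force"],"q",o["joints"])
    print("shift",C.inv().apply(p-o["position"])/.02,"turn",(C.inv()*Ro.from_matrix(G)).as_rotvec()/.12, "shift in goal axes",G.T@(p-o["position"])/.02)
E
python3 - <<'E'
from goal import *
S=ctrl.camera("scene");T=ctrl.camera("top")
P,_=model(.5439,.1326,.1018,-.4087,1.57)
a=overlay(S,P,(300,130,150,150),"a",4); b=overlay(T,P,(335,165,50,150),"b",4)
cv2.imwrite("pics/ov5.png",np.hstack([a,b]))
for n in("bar_mid","foot"):
  D=[ctrl.tip_of(p,n)[:1] for p in (S,T)]; print(n,D,P[n])
  if all(D): print(tri([S,T],[d[0]["centre"] for d in D]))
rel(-.088,-.03,.256,.2)
E
```

```text
bar_mid [[{'centre': [170.1, 416.8], 'p': 0.91}], [{'centre': [268.1, 397.8], 'p': 0.77}]] [0.4648 0.1245 0.2135]
(array([0.4639, 0.1236, 0.2118]), np.float64(0.00011481190722431909))
foot [[{'centre': [229.0, 324.1], 'p': 0.39}], [{'centre': [208.6, 361.6], 'p': 0.54}]] [0.6157 0.1701 0.049 ]
(array([0.6114, 0.1717, 0.0531]), np.float64(0.0016999416945308275))
clock 8.7 pos [0.5299 0.1323 0.3035] base [-0.014   0.0011  0.3035] F [ 0.5103  0.3637 -0.3114] gap 0.45107644190476565 0.0 q [ 0.1532  0.3564 -0.672   1.8804  0.2622  0.9929 -0.5309]
shift [-1.5566 -3.7035  2.373 ] turn [-1.6607 -0.0035  0.0005] shift in goal axes [-1.556  -4.1     1.5936]
```

View pics/ov5.png

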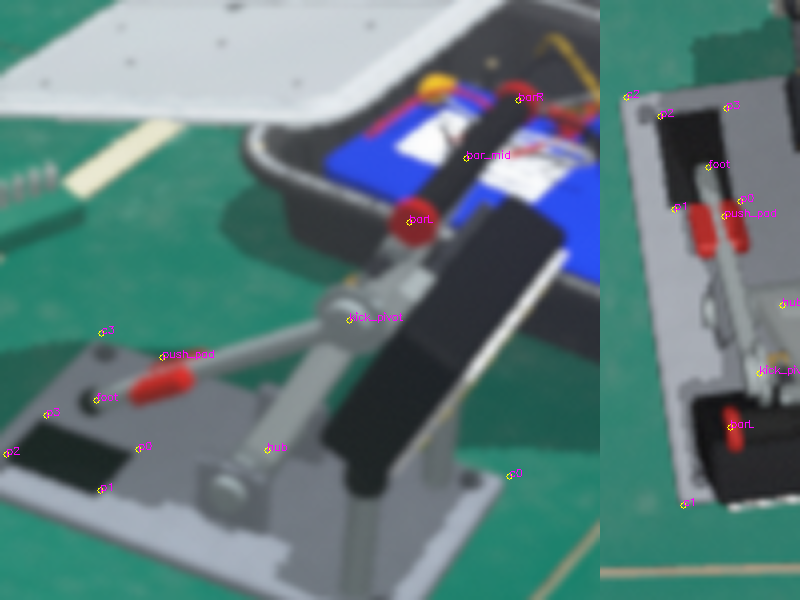

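The leg matches the fully open model, with the foot within 5 mm, and the bar's position is confirmed. I'll tilt the hand and move above the bar's right half.

Request:
jog_arm([
  [[-0.415, 0, 0], [0, 0, 0], 0.45],
  [[-0.415, 0, 0], [0, 0, 0], 0.45],
  [[-0.415, 0, 0], [0, 0, 0], 0.45],
  [[-0.415, 0, 0], [0, 0, 0], 0.45],
  [[0, 0, 0], [-0.39, -0.82, 0], 0.45],
  [[0, 0, 0], [-0.39, -0.82, 0.3], 0.45],
  [[0, 0, 0], [-0.39, -0.82, 0.4], 0.45],
  [[0, 0, 0], [-0.39, -0.82, 0.45], 0.45],
  [[0, 0, 0], [0, -0.82, 0.45], 0.45],
  [[0, 0, 0], [0, 0, 0], 0.45],
])

```text
clock: 9.53
position: [0.4561, 0.0926, 0.2539]
orientation: [0.667, 0.739, 0.072, 0.066]
ft_force: [-0.4, -0.4, -0.5]
finger_gap: 0.449
grip_force: 0.0
```

Run:
```python
from goal import *
rel(-.077,-.03,.196,.2)
```

```text
clock 9.5333 pos [0.4561 0.0926 0.2539] base [-0.0915 -0.0309  0.2539] F [-0.3931 -0.3332 -0.5128] gap 0.4492671573377527 0.0 q [ 0.194   0.2153 -0.6508  2.2347  0.3605  0.5777 -0.6189]
shift [0.0471 0.1477 2.9794] turn [-0.0401  0.0078  0.0058] shift in goal axes [0.0444 0.1333 2.9801]
```

Request:
jog_arm([
  [[0, 0, 0], [0, 0.03, 0.6], 0.45],
  [[0, 0, 0], [0, 0.03, 0.6], 0.45],
  [[0, 0, 0], [0, 0.03, 0.6], 0.45],
  [[0, 0, 0], [0, 0.03, 0.6], 0.45],
  [[0, 0, 0], [0, 0.02, 0.58], 0.45],
  [[0, 0, 0], [0, 0, 0], 0.45],
])

```text
clock: 10.03
position: [0.4743, 0.0957, 0.1967]
orientation: [0.667, 0.739, 0.074, 0.066]
ft_force: [-0.2, -0.1, 0.8]
finger_gap: 0.448
grip_force: 0.0
```

Run:
```python
from goal import *
rel(-.077,-.03,.196,.2)
S=ctrl.camera("scene")
cv2.imwrite("pics/ov6.png",overlay(S,{"tcp":ctrl.observe()["position"]},(340,100,130,150),"a",4))
```

```text
clock 10.0333 pos [0.4743 0.0957 0.1967] base [-0.073  -0.0296  0.1967] F [-0.1654 -0.0629  0.7683] gap 0.44840726343995807 0.0 q [ 0.0817  0.3217 -0.5455  2.2787  0.541   0.4512 -0.7963]
shift [-0.0175 -0.2041 -0.0053] turn [-0.0184 -0.0067  0.0063] shift in goal axes [-0.0177 -0.204  -0.0057]
```

View pics/ov6.png

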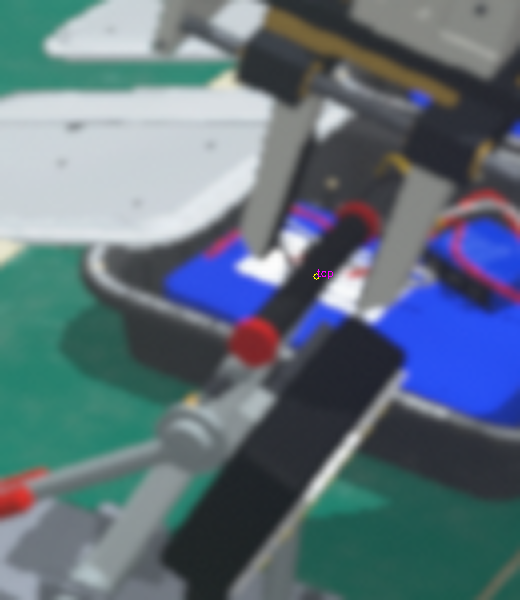

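The open fingers straddle the bar at about (340,260) in the crop and are clear of the head. I'll centre and close.

Request:
jog_arm([
  [[0, 0, 0], [0, -0.2, 0], 0.3],
  [[0, 0, 0], [0, 0, 0], 0.1],
  [[0, 0, 0], [0, 0, 0], 0.1],
  [[0, 0, 0], [0, 0, 0], 0.1],
  [[0, 0, 0], [0, 0, 0], 0.1],
  [[0, 0, 0], [0, 0, 0], 0.1],
], newtons=20)

```text
clock: 10.58
position: [0.4701, 0.0944, 0.1978]
orientation: [0.667, 0.738, 0.075, 0.067]
ft_force: [1.6, -0.2, 4.8]
finger_gap: 0.163
grip_force: 20.0
```

Run:
```python
from goal import *
rel(-.077,-.03,.196,.2)
# arc waypoints of the grasped point
o=ctrl.observe(); R=model(.5439,.1326,.1018,0,0)[1]; b=R.T@(o["position"]-[.5439,.1326,0])
th0=-.4087; z=np.array([np.sin(.2),-np.cos(.2)]); bar=np.array([-.2*np.sin(-th0),.03+.2*np.cos(th0)])
off=np.array([b[0],b[2]])-bar; d0=off@z; print("bar-to-TCP along z",d0, "perp",off@np.array([np.cos(.2),np.sin(.2)]))
prev=np.array([b[0],b[2]]); N=14
for i in range(1,N+1):
    s=i/N; th=th0*(1-s); t=.2*(1-s); z=np.array([np.sin(t),-np.cos(t)]); y=np.array([np.cos(t),np.sin(t)])
    p=np.array([.2*np.sin(th),.03+.2*np.cos(th)])+d0*z
    print(i,"shift y,z",np.array([(p-prev)@y,(p-prev)@z])/.02,p); prev=p
```

```text
clock 10.5833 pos [0.4701 0.0944 0.1978] base [-0.0773 -0.0305  0.1978] F [ 1.5772 -0.3229  4.8042] gap 0.16340998315767108 19.99135136604309 q [ 0.0822  0.3136 -0.5457  2.2883  0.542   0.4458 -0.8005]
shift [ 0.023  -0.0015  0.0932] turn [ 0.0082 -0.0012 -0.003 ] shift in goal axes [ 0.023  -0.0014  0.0932]
bar-to-TCP along z 0.015807269332589507 perp -0.0010207202316845497
1 shift y,z [ 0.3253 -0.061 ] [-0.0712  0.2002]
2 shift y,z [ 0.2752 -0.056 ] [-0.0659  0.2023]
3 shift y,z [ 0.276  -0.0518] [-0.0607  0.2042]
4 shift y,z [ 0.2767 -0.0475] [-0.0553  0.2059]
5 shift y,z [ 0.2774 -0.0432] [-0.0499  0.2075]
6 shift y,z [ 0.278  -0.0389] [-0.0445  0.2089]
7 shift y,z [ 0.2786 -0.0346] [-0.039   0.2101]
8 shift y,z [ 0.279  -0.0302] [-0.0335  0.2112]
9 shift y,z [ 0.2795 -0.0259] [-0.028   0.2121]
10 shift y,z [ 0.2798 -0.0216] [-0.0224  0.2129]
11 shift y,z [ 0.2801 -0.0172] [-0.0168  0.2134]
12 shift y,z [ 0.2803 -0.0129] [-0.0112  0.2139]
13 shift y,z [ 0.2805 -0.0085] [-0.0056  0.2141]
14 shift y,z [ 0.2806 -0.0042] [0.     0.2142]
```

Request:
jog_arm([
  [[0.12, 0, 0], [0, 0.3, -0.06], 0.1],
  [[0.12, 0, 0], [0, 0.28, -0.056], 0.1],
  [[0.12, 0, 0], [0, 0.28, -0.052], 0.1],
  [[0.12, 0, 0], [0, 0.28, -0.047], 0.1],
  [[0.12, 0, 0], [0, 0.28, -0.043], 0.1],
  [[0.12, 0, 0], [0, 0.28, -0.039], 0.1],
  [[0.12, 0, 0], [0, 0.28, -0.035], 0.1],
])

```text
clock: 11.17
position: [0.5059, 0.0982, 0.2097]
orientation: [0.669, 0.741, 0.035, 0.032]
ft_force: [-3.6, -0.1, 2.8]
finger_gap: 0.163
grip_force: 20.0
```

Run:
```python
from goal import *
rel(-.0056,-.03,.2141,.015)
```

```text
clock 11.1667 pos [0.5059 0.0982 0.2097] base [-0.0413 -0.0303  0.2097] F [-3.5811  0.2605  2.7821] gap 0.16266350471335342 20.002174079418182 q [ 0.1522  0.3829 -0.6164  2.1248  0.4177  0.649  -0.6454]
shift [ 0.0156  1.7992 -0.0493] turn [0.6686 0.0025 0.0037] shift in goal axes [ 0.0165  1.7894 -0.1933]
```

Request:
jog_arm([
  [[0.12, 0, 0], [0, 0.28, -0.03], 0.1],
  [[0.12, 0, 0], [0, 0.28, -0.026], 0.1],
  [[0.12, 0, 0], [0, 0.28, -0.022], 0.1],
  [[0.12, 0, 0], [0, 0.28, -0.017], 0.1],
  [[0.12, 0, 0], [0, 0.25, -0.012], 0.1],
  [[0.07, 0, 0], [0, 0.15, -0.006], 0.1],
])

```text
clock: 11.67
position: [0.537, 0.1014, 0.214]
orientation: [0.67, 0.742, 0.006, 0.005]
ft_force: [-2.9, 0.3, 3.6]
finger_gap: 0.167
grip_force: 20.0
```

Run:
```python
from goal import *
rel(0,-.03,.2142,0)
```

```text
clock 11.6667 pos [0.537  0.1014 0.214 ] base [-0.01   -0.0303  0.214 ] F [-2.9063  0.572   3.593 ] gap 0.1666205073975684 20.012815296649933 q [ 0.1618  0.4486 -0.6286  1.9988  0.3735  0.7914 -0.581 ]
shift [ 0.0164  0.4995 -0.0043] turn [ 0.1334 -0.002   0.0003] shift in goal axes [ 0.0164  0.4994 -0.0123]
```

Now I'll close in slowly until the foot meets the pad, watching the force.

Request:
jog_arm([
  [[0.06, 0, 0], [0, 0.15, 0], 0.1],
  [[0.06, 0, 0], [0, 0.15, 0], 0.1],
  [[0, 0, 0], [0, 0.1, 0], 0.1],
  [[0, 0, 0], [0, 0.05, 0], 0.1],
  [[0, 0, 0], [0, 0, 0], 0.1],
])

```text
clock: 12.08
position: [0.5449, 0.1022, 0.2141]
orientation: [0.67, 0.742, 0.0, 0.001]
ft_force: [-6.8, 0.2, 4.9]
finger_gap: 0.164
grip_force: 20.0
```

Request:
jog_arm([
  [[0, 0, 0], [0, 0.08, 0], 0.1],
  [[0, 0, 0], [0, 0, 0], 0.1],
])

```text
clock: 12.25
position: [0.5456, 0.1023, 0.2142]
orientation: [0.67, 0.742, -0.0, 0.0]
ft_force: [-10.0, -0.3, 7.3]
finger_gap: 0.166
grip_force: 20.0
```

Request:
jog_arm([
  [[0, 0, 0], [0, 0.08, 0], 0.1],
  [[0, 0, 0], [0, 0, 0], 0.1],
])

```text
clock: 12.42
position: [0.5465, 0.1023, 0.2141]
orientation: [0.67, 0.742, -0.001, 0.0]
ft_force: [-13.0, 0.3, 9.6]
finger_gap: 0.166
grip_force: 20.0
```

Run:
```python
from goal import *
rel(0,-.03,.2142,0)
S=ctrl.camera("scene");T=ctrl.camera("top")
P,_=model(.5439,.1326,.1018,0,1.57)
a=overlay(S,P,(280,120,140,150),"a",4); b=overlay(T,P,(335,175,60,150),"b",4)
cv2.imwrite("pics/ov7.png",np.hstack([a,b]))
for n in("foot","kick_pivot"):
  D=[ctrl.tip_of(p,n)[:1] for p in (S,T)]; print(n,P[n],proj(S,P[n]),D[0])
  if all(D): print(tri([S,T],[d[0]["centre"] for d in D]))
```

```text
clock 12.4167 pos [0.5465 0.1023 0.2141] base [-0.0005 -0.0304  0.2141] F [-12.8652   1.6273   9.6163] gap 0.16596821212270008 20.019711703062057 q [ 0.1587  0.4669 -0.6271  1.9662  0.3694  0.8245 -0.5708]
shift [ 0.021   0.0265 -0.0055] turn [-0.0108  0.0122  0.0043] shift in goal axes [ 0.021   0.0264 -0.0055]
foot [0.6171 0.1702 0.0176] [242.6055 322.8695] [{'centre': [240.4, 321.2], 'p': 0.41}]
kick_pivot [0.5409 0.1624 0.15  ] [196.4244 361.9836] [{'centre': [197.5, 363.5], 'p': 0.86}]
(array([0.5379, 0.1669, 0.1519]), np.float64(0.002546550224050765))
```

View pics/ov7.png

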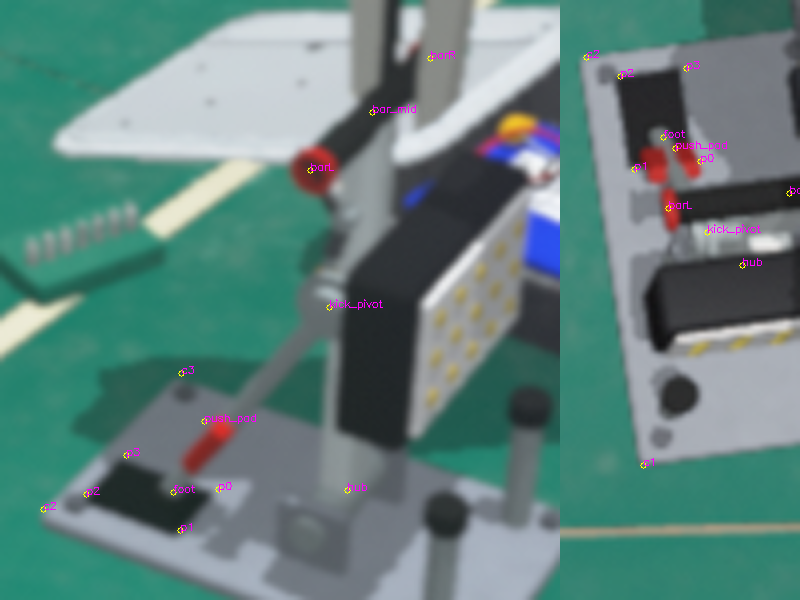

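The lamp is upright, its foot is on the black pad at about (172,485) in the crop, and the bar is gripped and pressed back. I'll hold briefly, then hand in.

Request:
jog_arm([
  [[0, 0, 0], [0, 0, 0], 0.1],
  [[0, 0, 0], [0, 0, 0], 0.1],
  [[0, 0, 0], [0, 0, 0], 0.1],
  [[0, 0, 0], [0, 0, 0], 0.1],
  [[0, 0, 0], [0, 0, 0], 0.1],
  [[0, 0, 0], [0, 0, 0], 0.1],
])

```text
clock: 13.22
position: [0.5464, 0.1023, 0.2141]
orientation: [0.67, 0.742, -0.001, 0.0]
ft_force: [-11.7, 0.1, 9.6]
finger_gap: 0.167
grip_force: 20.0
```

Run:
```python
from plant import ctrl
o=ctrl.observe(); print(o["clock"],o["position"],o["ft_force"])
print(ctrl.hand_in())
```

```text
13.2167 [0.54636429 0.10227359 0.21408128] [-11.74866295   0.05768528   9.5506927 ]
the job is handed in; nothing more can be done
None
```

I snapped the kickstand fully open while the lamp still leaned, then brought the lamp upright by its bar with the foot on the pad; I handed in at 13.2 s, still gripping the bar (20 N) and pressing it back with about 12 N, and the arm stayed well away from the tape rolls and driver block.

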